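# Uncap two spray cans and nest the caps in the organiser well

## Task

Get the two slim spray cans ready for use: lift the cap off each and put both caps away in the round well of the plywood bench organiser, one cap standing rim down in the bottom of the well and the other nested fully down over it, rim down as well. Set the caps down, do not drop them. Leave both slim cans standing upright where they are, and leave the wide spray can, the multimeter and the solder reel alone.

Things in the scene. Friction and masses are not known exactly. Their poses are not given: they have to be found in the camera images.
- tall_can: taller slim spray can, bare metal with a broad plain blue wrap, 60 mm diameter, loose on the bench. Origin: centre of its underside, z up. Its flat shoulder, on which the cap's rim rests, is 130 mm up; under the cap a 51 mm wide dome rises 6 mm, then narrows to a spray button whose top is 26 mm over the shoulder
- short_can: shorter slim spray can, same look and diameter (60 mm), shoulder 100 mm up, dome and spray button over it as on the tall can. Origin: centre of its underside, z up
- cap_a: white hollow two-step cap, loose on the tall can. Origin: centre of its open rim; z up to its closed top at 66 mm. Skirt 0-30 mm: outer diameter 60 mm at the rim, bore 55 narrowing to 52 mm. Ribbed grip 34-66 mm: 49 mm diameter. Its flat inside ceiling, 30 mm up, rests on the top of an identical cap nested under it: the upper rim then stands 36 mm over the lower one, with 1.5 mm play all round
- cap_b: identical cap that sits loosely on the short can; same sizes and origin as cap_a
- organiser: plywood bench organiser block, 100 x 200 x 26 mm, long side along its y, fixed to the bench. Origin: centre of its underside. A round cap well, 65 mm diameter and 14 mm deep, is centred at [0, 50, 26] mm (mouth); a rectangular pocket with three spare connectors at [0, -48] mm
- well (a point): centre of the flat floor of the round cap well, 12 mm above the bench; z up
- wide_can: wide spray can, 74 mm diameter, 169 mm high with its smooth tapered cap on; loose bystander, stays capped. Origin: centre of its underside
- multimeter: hand multimeter lying on the bench, 128 x 68 x 39 mm, loose bystander. Origin: centre of its underside
- solder_reel: reel of solder wire lying on the bench, 54 x 87 x 40 mm, loose bystander. Origin: centre of its underside
Not all that is in view belongs to the job. What is shaped like the cap_b but blue is not meant.

How it is judged:
At the end, for the whole second after the job is handed in: One cap rim down on the well floor (3 mm; centre within 6 mm), the other nested over it (rim 33-39 mm above the lower rim, centres within 5 mm); caps and slim cans upright (0.08 rad), at rest; slim cans within 40 mm and the three bystanders within 30 mm of their starts (((horizontal distance between cap_a and well below 0.006 m and z of cap_a in the frame of well between -0.003 and 0.003 m and horizontal distance between cap_b and cap_a below 0.005 m and z of cap_b in the frame of cap_a between 0.033 and 0.039 m) or (horizontal distance between cap_b and well below 0.006 m and z of cap_b in the frame of well between -0.003 and 0.003 m and horizontal distance between cap_a and cap_b below 0.005 m and z of cap_a in the frame of cap_b between 0.033 and 0.039 m)) and angle between each of cap_a, cap_b, tall_can, short_can's own z axis and vertical below 0.08 rad and linear speed of each of cap_a, cap_b, tall_can, short_can below 0.02 m/s and distance of each of tall_can, short_can from where it was at the start of the episode below 0.04 m and distance of each of wide_can, multimeter, solder_reel from where it was at the start of the episode below 0.03 m); the robot touches nothing.
It fails at once if a slim can is tipped by more than about 20 degrees or shifted more than 60 mm (angle between any of tall_can, short_can's own z axis and vertical above 0.35 rad or distance of any of tall_can, short_can from where it was at the start of the episode above 0.06 m).
It fails at once if the wide can, the multimeter or the solder reel is shifted by more than 50 mm (distance of any of wide_can, multimeter, solder_reel from where it was at the start of the episode above 0.05 m).
It fails at once if a cap falls freely (dropped from more than about 40 mm) ((linear speed of cap_a above 0.9 m/s and contact force between cap_a and the fingers below 0.1 N) or (linear speed of cap_b above 0.9 m/s and contact force between cap_b and the fingers below 0.1 N)).
It also fails if it takes over 64 s, if anything falls off the work surface, if the arm or the gripper's body presses on something with over 40 N, if the wrist force passes 120 N, or if a joint passes its speed limit or range.

## Robot

A 7-joint arm with a two-finger parallel gripper is mounted at the origin on the work surface; the furniture and walls round the work are solid. World frame = base frame: x ahead of the robot, y to its left, z up, the work surface at z = 0. Lengths are in m, angles in rad, forces in N, time in s.
With the tool pointing down it reaches from about 0.425 to 1.025 m from the base axis. Payload 3.6 kg.
Tool frame: the origin (TCP) lies midway between the tips of the shut fingers; the grasp point (between the pads) lies 19 mm behind it; z points along the fingers, x is the direction in which the jaws open and shut, and the axes are right-handed (so a half turn about z gives the same grasp; the last joint's range is limited). The gripper opens to 85 mm and grips with 20 to 120 N. Pads are 22 mm wide; open, the fingers measure 114 mm over their backs; the gripper's body (76 mm by 85 mm) begins 54 mm behind the grasp point. The pads swing forward as they close: fully open they stand 13 mm farther back than shut.
Start: joints at [-1.415, 0.591, 0.048, 1.609, -0.033, 0.943, -0.034], TCP at [0.179, 0.703, 0.231] pointing down, gripper open.
Joint ranges: [-2.69, 2.69], [-0.47, 2.24], [-1.27, 1.36], [0.19, 2.51], [-1.53, 4.68], [0.08, 2.07], [-3.09, 3.09]. Speed limits (rad/s): [2.57, 2.57, 3.14, 3.14, 3.14, 3.14, 3.14].

## Interface

Orientations are given as a unit quaternion [x, y, z, w].
In Python, from bench import arm, cams, workorder gives the robot as it stands.
- The arm moves only by the tool apply_moves, never from a script. Its arguments are lists of equal length, an entry for each row: "claw": the closure in counts, from 0 (fully open) to 255 (shut); "linear": the shift along the world's x, y, z in mm, a list of three; "roll": the turn about the world's z in degrees. A call has exactly 8 rows; each row is the pose to reach, as a shift and turn from the pose measured when the call began; what a row does not reach only later rows make up. A row lasts 1/8 s, in which the tool goes at most 62.5 mm and 10.7 degrees, less where a joint would pass 70% of its speed; a pose out of reach is approached as far as the arm can. A call with a gripper value outside its range is refused whole. The fingers move at their own pace and stop on an object; "grip_force" is the grip in N (left out, the last holds). Time passes only in rows, so rows that repeat a pose let the fingers close, or fill a call up. It gives the time, the measured TCP pose, the force and the opening at its end, in the units of the state.
- arm.get_obs(): the state, without advancing time (a new reading comes with each control period).
- cams.get_image(name): name is "scene" or "top"; returns (picture, depth): 400x640x3 uint8, red, green, blue; 400x640 float32, m along the optical axis (not along the pixel's ray), 0 where there is no reading.
- cams.camera_params(name): a dict with "mtx" (3x3 intrinsics, pixels), "R" (3x3) and "t" (3): a world point X has camera coordinates R X + t. Camera axes: x right, y down, z forward; pixel columns grow to the right and rows downward; lengths in m; the calibration is good to about 2 mm. A picture is of the moment at which its call begins. camera_params takes no time and is no camera call.
- workorder.sign_off(): hands the job in, once; it reports no verdict.
The state is a dict: "t": time; "q": joint angles; "qvel": joint speeds; "joint_torque": joint torques, N m; "position": TCP position; "tcp_rot": TCP orientation; "force": force on the tool from outside, world axes, zero at the start; "moment": the same for the moment, N m; "finger_gap": finger opening in m.
Only numpy, scipy, OpenCV 4.12 (cv2) and the standard library are available. Lean on these libraries where they do the work, as an engineer would, in place of code of your own. Each camera call takes 0.05 s, during which the arm holds its last target. There are 200 camera calls.

## Working session

There is one attempt and no reset: what is moved stays moved. The work goes in short steps, Python scripts to look and compute and a tool call to move; the robot and the scene stay as the last step left them, time stands still between calls to the robot, and variables do not carry over. Pictures are saved under pics/ and viewed, about 8 in all and at most 12, crops included, and the job is handed in when it is done.

Besides the shell and the picture viewer there is one more tool, called by a JSON object that holds its "fn" and its "kwargs". apply_moves: Moves the arm, as the interface text tells. Its arguments: {"type":"object","properties":{"claw":{"type":"array","items":{"type":"number"}},"linear":{"type":"array","items":{"type":"array","items":{"type":"number"}}},"roll":{"type":"array","items":{"type":"number"}},"grip_force":{"type":"number"}},"required":["claw","linear","roll"]}

```bash
mkdir -p pics; cat > h.py <<'E'
import numpy as np, cv2
from bench import arm, cams, workorder
def cap(n):
    im,d=cams.get_image(n); p=cams.camera_params(n); return im,d,np.array(p["mtx"]),np.array(p["R"]),np.array(p["t"]).ravel()
def pts(d,K,R,t):
    v,u=np.mgrid[:d.shape[0],:d.shape[1]]
    P=np.stack([(u-K[0,2])/K[0,0]*d,(v-K[1,2])/K[1,1]*d,d],-1)
    return (P-t)@R
def save(im,f): cv2.imwrite(f,cv2.cvtColor(im,cv2.COLOR_RGB2BGR))
E
python3 - <<'E'
from h import *
for n in("scene","top"):
    im,d,K,R,t=cap(n); save(im,f"pics/{n}0.png"); np.savez(f"{n}0.npz",im=im,d=d,K=K,R=R,t=t)
    print(n,K[0,0],-R.T@t,R[2])
print(arm.get_obs())
E
```

```text
scene 402.6712993337672 [-0.0557826  -0.96702746  0.98649636] [ 0.40127259  0.67186305 -0.62255951]
top 413.863175791441 [ 0.43412446 -0.01800287  1.32862347] [ 0.04654802  0.01582333 -0.99879072]
{'t': 0.1, 'q': array([-1.41451488,  0.59207796,  0.04828341,  1.60971946, -0.03329196,
        0.94272176, -0.03371601]), 'qvel': array([ 1.20931029e-03, -1.86523832e-03,  2.07333944e-03, -3.79191315e-03,
       -1.24397677e-03, -3.63427177e-05, -1.61828768e-04]), 'joint_torque': array([ 4.59789735e-03, -5.49998116e+01,  1.55308284e+00, -1.98825324e+01,
        9.67947330e-03,  3.82332873e-03, -6.14269680e-06]), 'position': array([0.17900497, 0.70175945, 0.23020872]), 'tcp_rot': array([ 7.89654282e-01,  6.13551130e-01, -8.01314773e-04,  6.95663216e-04]), 'force': array([-0.6209419 , -0.30170041,  0.55482829]), 'moment': array([ 0.02061749, -0.06921221,  0.00090056]), 'finger_gap': 0.08549520698961947}
```

View pics/scene0.png

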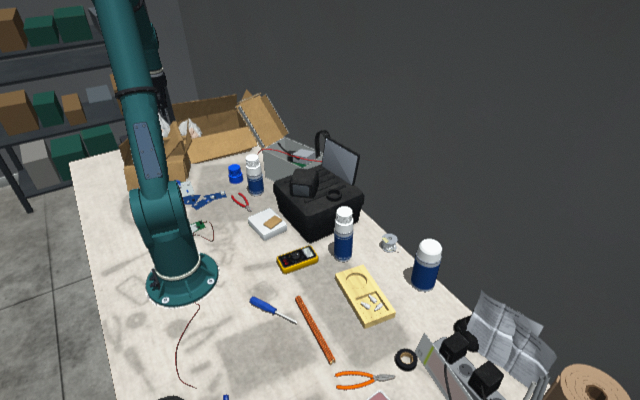

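View pics/top0.png

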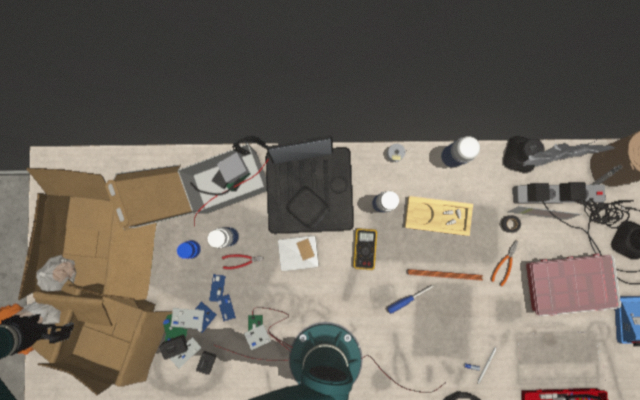

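Top view: candidates for the slim cans' white caps are (220,238) and (387,201). The wide can with its smooth cap is at (462,151), the blue cap-shaped decoy at (188,250), and the organiser at (439,216) with the well at its left (424,213). I'll measure these next and make one enlarged crop.

```bash
python3 - <<'E'
from h import *
z=np.load("top0.npz"); im,d,K,R,t=[z[k] for k in("im","d","K","R","t")]
P=pts(d,K,R,t)
print("bench z",np.median(P[255:270,340:350,2]))
def rep(nm,u0,u1,v0,v1):
    Q=P[v0:v1,u0:u1].reshape(-1,3); C=im[v0:v1,u0:u1].reshape(-1,3)
    zm=np.percentile(Q[:,2],99); s=Q[Q[:,2]>zm-.008]
    (c,r)=cv2.minEnclosingCircle(s[:,:2].astype(np.float32))
    print(nm,"top",zm.round(4),"n",len(s),"centroid",s.mean(0).round(4),"circ",np.round(c,4),round(r,4))
rep("near-left",205,238,222,252); rep("mid",372,404,186,216); rep("wide",445,485,132,168); rep("blue",175,202,240,260)
rep("reel",383,408,142,163)
rep("meter",350,380,225,272)
# organiser
hsv=cv2.cvtColor(im,cv2.COLOR_RGB2HSV)
m=((P[...,2]>.021)&(P[...,2]<.032)).astype(np.uint8); m[:190]=0;m[240:]=0;m[:,:402]=0;m[:,478:]=0
c=max(cv2.findContours(m,0,2)[0],key=cv2.contourArea); 
q=P[...,:2][c[:,0,1],c[:,0,0]]; print("org",cv2.minAreaRect(q.astype(np.float32)),np.median(P[m>0][:,2]))
w=np.zeros_like(m); w[198:230,408:440]=((P[198:230,408:440,2]<.019)).astype(np.uint8)
n,l,s,ce=cv2.connectedComponentsWithStats(w)
for i in range(1,n):
    if s[i,4]>30:
        k=P[l==i]; print("well?",s[i],k.mean(0),cv2.minEnclosingCircle(k[:,:2].astype(np.float32)))
a=cv2.resize(im[185:265,170:270],None,fx=4,fy=4); b=cv2.resize(im[165:245,380:480],None,fx=4,fy=4)
s=np.load("scene0.npz")["im"]
e=cv2.resize(s[140:210,215:305],(400,311)); f=cv2.resize(s[200:335,320:450],(400,270*400//260))[:320]
f=cv2.resize(s[200:280,320:420],(400,320))[:311]
save(np.vstack([np.hstack([a,b]),np.hstack([e,f])])[:600],"pics/crop1.png")
E
```

```text
bench z 0.0014294500025088491
near-left top 0.1711 n 228 centroid [0.3877 0.2953 0.1877] circ [0.407  0.1529] 0.1731
mid top 0.2013 n 242 centroid [ 0.4869 -0.1805  0.2161] circ [ 0.4638 -0.1124] 0.099
wide top 0.1745 n 296 centroid [ 0.627  -0.3963  0.2164] circ [ 0.5406 -0.228 ] 0.2355
blue top 0.0739 n 133 centroid [0.349  0.4184 0.0874] circ [0.3868 0.2149] 0.2377
reel top 0.0471 n 169 centroid [ 0.6411 -0.2252  0.0649] circ [ 0.5508 -0.1314] 0.1628
meter top 0.128 n 20 centroid [ 0.4156 -0.0782  0.1918] circ [ 0.4243 -0.0523] 0.0358
org ((0.44579267501831055, -0.3608599901199341), (0.20105981826782227, 0.1002185121178627), 82.08770751953125) 0.02731362926040377
well? [413 204  20  20 313] [ 0.45257336 -0.31342569  0.01334819] ((0.4529011845588684, -0.31318143010139465), 0.03202075883746147)
```

View pics/crop1.png

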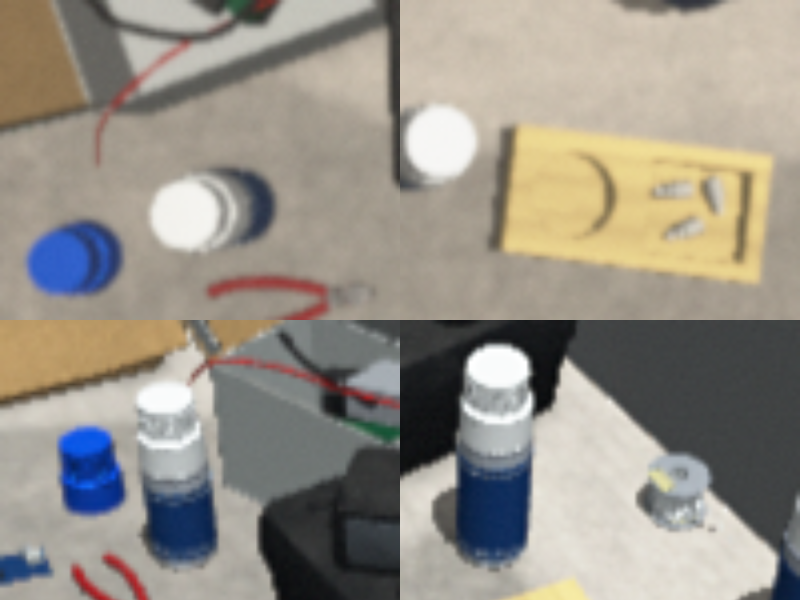

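```bash
python3 - <<'E'
from h import *
for n in("top","scene"):
    z=np.load(n+"0.npz"); im,d,K,R,t=[z[k] for k in("im","d","K","R","t")]
    P=pts(d,K,R,t); ok=d>0
    for nm,c,lo,hi in(("short",(.388,.295),.155,.185),("tall",(.487,-.18),.185,.215)):
        near=ok&(np.hypot(P[...,0]-c[0],P[...,1]-c[1])<.06)
        zt=np.percentile(P[near][:,2],97); s=P[near&(P[...,2]>zt-.006)]
        (cc,r)=cv2.minEnclosingCircle(s[:,:2].astype(np.float32)); print(n,nm,"ztop",zt.round(4),len(s),s[:,:2].mean(0).round(4),np.round(cc,4),round(r,4))
    if n=="top":
        for nm,x0,x1,y0,y1 in(("path1",.12,.45,.3,.75),("nearshort",.3,.5,.2,.4),("laptop",.3,.7,-.1,.2),("corr",.36,.5,-.12,.22)):
            k=ok&(P[...,0]>x0)&(P[...,0]<x1)&(P[...,1]>y0)&(P[...,1]<y1); Q=P[k]
            print(nm,np.percentile(Q[:,2],99.5).round(3),Q[Q[:,2].argmax()].round(3))
E
```

```text
top short ztop 0.1695 222 [0.3868 0.3007] [0.3868 0.3009] 0.0243
top tall ztop 0.1997 231 [ 0.4875 -0.1831] [ 0.4874 -0.1833] 0.0243
path1 0.673 [0.17  0.481 0.698]
nearshort 0.195 [0.448 0.399 0.223]
laptop 0.845 [0.699 0.184 0.85 ]
corr 0.211 [0.46  0.017 0.214]
scene short ztop 0.1678 78 [0.3867 0.2979] [0.3876 0.3033] 0.0283
scene tall ztop 0.1972 138 [ 0.4871 -0.1854] [ 0.4885 -0.1831] 0.0254
```

{"fn": "apply_moves", "kwargs": {"claw": [0, 0, 0, 0, 0, 0, 0, 0], "linear": [[0, 0, 60], [25, -50, 85], [50, -105, 85], [80, -160, 85], [105, -210, 85], [130, -260, 85], [160, -310, 85], [180, -350, 85]], "roll": [0, 0, 0, 0, 0, 0, 0, 0]}}

```text
t: 1.1
position: [0.3601, 0.3489, 0.315]
tcp_rot: [0.79, 0.613, -0.001, 0.001]
force: [1.3, 1.3, -0.0]
finger_gap: 0.0853
```

{"fn": "apply_moves", "kwargs": {"claw": [0, 0, 0, 0, 0, 0, 0, 0], "linear": [[27, -48, 0], [27, -48, -40], [27, -48, -80], [27, -48, -115], [27, -48, -145], [27, -48, -165], [27, -48, -178], [27, -48, -178]], "roll": [0, 0, 0, 0, 0, 0, 0, 0]}}

```text
t: 2.1
position: [0.3867, 0.3005, 0.1364]
tcp_rot: [0.79, 0.613, -0.002, 0.001]
force: [0.5, 0.2, -0.1]
finger_gap: 0.0851
```

```bash
python3 - <<'E'
from h import *
im,d,K,R,t=cap("scene"); save(cv2.resize(im[110:210,200:320],None,fx=5,fy=5),"pics/s1.png"); o=arm.get_obs(); print(o["position"],o["force"],o["q"])
E
```

```text
[0.38715865 0.30089808 0.13703924] [-0.60257777 -0.33243793  0.24446886] [-0.85382941  0.45374978  0.13054992  2.20814866 -0.1178803   0.48841875
  0.68679023]
```

View pics/s1.png

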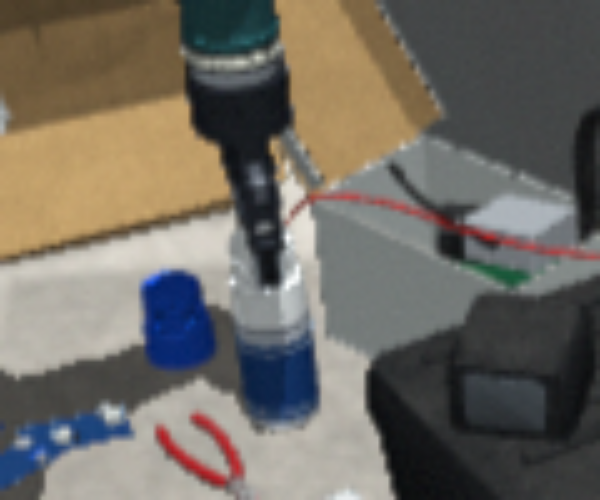

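The picture shows the gripper straddling the short can's white cap at (265,250), with the fingertips above the skirt and the blue decoy clear at (178,320). Closing.

{"fn": "apply_moves", "kwargs": {"claw": [255, 255, 255, 255, 255, 255, 255, 255], "linear": [[0, 0, 0], [0, 0, 0], [0, 0, 0], [0, 0, 0], [0, 0, 0], [0, 0, 0], [0, 0, 0], [0, 0, 0]], "roll": [0, 0, 0, 0, 0, 0, 0, 0], "grip_force": 40}}

```text
t: 3.15
position: [0.3876, 0.3015, 0.138]
tcp_rot: [0.79, 0.613, -0.0, 0.001]
force: [-0.5, -0.1, 5.4]
finger_gap: 0.0479
```

{"fn": "apply_moves", "kwargs": {"claw": [255, 255, 255, 255, 255, 255, 255, 255], "linear": [[0, 0, 8], [0, 0, 18], [0, 0, 30], [0, 0, 45], [0, 0, 70], [0, 0, 100], [0, 0, 140], [0, 0, 170]], "roll": [0, 0, 0, 0, 0, 0, 0, 0]}}

```text
t: 4.15
position: [0.3878, 0.3015, 0.3105]
tcp_rot: [0.79, 0.613, 0.001, 0.001]
force: [0.2, 0.3, -0.8]
finger_gap: 0.0476
```

```bash
python3 - <<'E'
from h import *
im,d,K,R,t=cap("scene"); save(cv2.resize(im[60:220,180:340],None,fx=3.7,fy=3.7),"pics/s2.png"); o=arm.get_obs(); print(o["position"],o["force"],o["finger_gap"])
E
```

```text
[0.38968593 0.30290279 0.31402976] [0.18919204 1.19178853 2.14429247] 0.04809455153329613
```

View pics/s2.png

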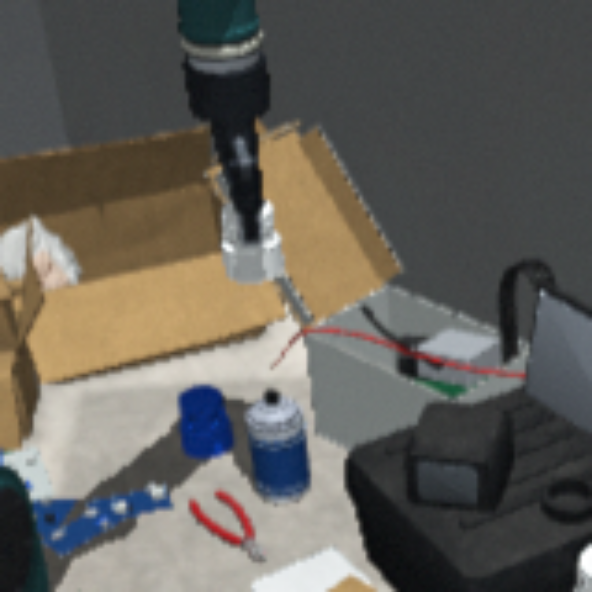

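Cap hangs upright in the gripper at (250,250); the short can stands uncapped at (278,450). Carry it over in an arc.

{"fn": "apply_moves", "kwargs": {"claw": [255, 255, 255, 255, 255, 255, 255, 255], "linear": [[20, -20, 10], [45, -60, 10], [65, -105, 10], [80, -150, 10], [85, -200, 10], [85, -250, 10], [85, -300, 10], [85, -340, 10]], "roll": [0, 0, 0, 0, 0, 0, 0, 0]}}

```text
t: 5.2
position: [0.4741, -0.0394, 0.3248]
tcp_rot: [0.791, 0.612, 0.004, 0.0]
force: [0.4, -0.5, -0.7]
finger_gap: 0.0481
```

{"fn": "apply_moves", "kwargs": {"claw": [255, 255, 255, 255, 255, 255, 255, 255], "linear": [[0, -40, 0], [0, -85, 0], [-5, -130, 0], [-10, -175, 0], [-15, -220, 0], [-20, -255, 0], [-20, -273, 0], [-20, -273, 0]], "roll": [0, 0, 0, 0, 0, 0, 0, 0]}}

```text
t: 6.2
position: [0.4535, -0.3138, 0.3253]
tcp_rot: [0.792, 0.611, 0.004, 0.001]
force: [-0.4, 0.2, -0.2]
finger_gap: 0.048
```

{"fn": "apply_moves", "kwargs": {"claw": [255, 255, 255, 255, 255, 255, 255, 255], "linear": [[0, 1, -40], [0, 1, -80], [0, 1, -120], [-1, 1, -160], [-1, 1, -190], [-1, 1, -215], [-1, 1, -235], [-1, 1, -235]], "roll": [0, 0, 0, 0, 0, 0, 0, 0]}}

```text
t: 7.2
position: [0.4522, -0.3106, 0.0894]
tcp_rot: [0.791, 0.611, 0.004, -0.001]
force: [-0.1, 0.1, -0.0]
finger_gap: 0.0479
```

```bash
python3 - <<'E'
from h import *
im,d,K,R,t=cap("scene"); P=pts(d,K,R,t); o=arm.get_obs(); p=o["position"]; print(p,o["force"],o["finger_gap"])
ok=(d>0)&(np.hypot(P[...,0]-p[0],P[...,1]-p[1])<.045)&(im.min(-1)>110)
hsv=cv2.cvtColor(im,cv2.COLOR_RGB2HSV); ok&=(hsv[...,1]<50)&(P[...,2]>.04)
Q=P[ok]; print(len(Q),"z range",np.percentile(Q[:,2],[1,99]).round(4))
# fit circle r=30 to skirt points
from scipy.optimize import least_squares
z0=np.percentile(Q[:,2],2); s=Q[(Q[:,2]>z0+.004)&(Q[:,2]<z0+.026)]
f=least_squares(lambda c:np.hypot(s[:,0]-c[0],s[:,1]-c[1])-.030,p[:2],loss="soft_l1",f_scale=.002); print("skirt centre",f.x.round(4),"n",len(s))
save(cv2.resize(im[200:340,310:450],None,fx=4,fy=4),"pics/s3.png")
E
```

```text
[ 0.45270439 -0.31147237  0.09028609] [ 0.23734937 -0.16434492 -0.11599301] 0.04792402498582394
367 z range [0.0528 0.2897]
skirt centre [ 0.4536 -0.3083] n 101
```

View pics/s3.png

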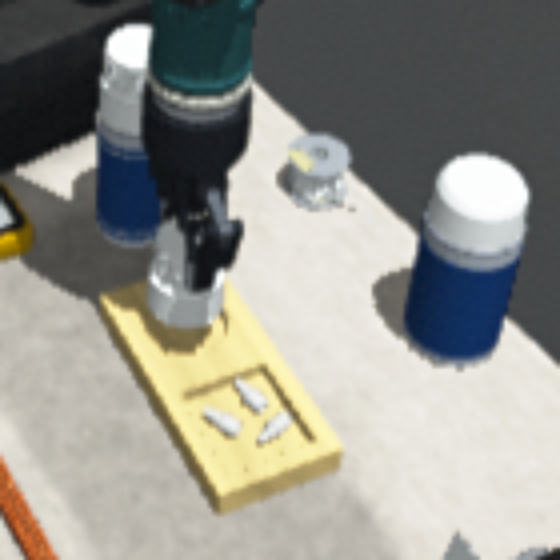

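Cap above the well, rim at about (187,320) in the crop, upright. I'll check the well centre in the scene camera's own frame so the two compare.

```bash
python3 - <<'E'
from h import *
from scipy.optimize import least_squares
for n in("scene","top"):
    z=np.load(n+"0.npz"); im,d,K,R,t=[z[k] for k in("im","d","K","R","t")]
    P=pts(d,K,R,t)
    A=(d>0)&(P[...,2]>.019)&(P[...,2]<.034)&(np.hypot(P[...,0]-.446,P[...,1]+.361)<.13)
    m=A.astype(np.uint8); n_,l,s,_=cv2.connectedComponentsWithStats(m); i=1+s[1:,4].argmax(); m=(l==i).astype(np.uint8)
    cs,h=cv2.findContours(m,cv2.RETR_CCOMP,cv2.CHAIN_APPROX_NONE); c=max(cs,key=cv2.contourArea)
    # subpixel-ish: rays of outer contour on top plane 26 mm
    def ray(u,v,zz):
        D=np.stack([(u-K[0,2])/K[0,0],(v-K[1,2])/K[1,1],np.ones(len(u))],-1)@R; C=-R.T@t; return (C+D*((zz-C[2])/D[:,2])[:,None])[:,:2]
    zt=np.median(P[m>0][:,2]); 
    Q=ray(c[:,0,0]*1.,c[:,0,1]*1.,zt).astype(np.float32); (cx,cy),sz,a=cv2.minAreaRect(Q); print(n,"org",np.round([cx,cy],4),np.round(sz,4),a,"ztop",zt)
    th=np.deg2rad(a); e=np.array([np.cos(th),np.sin(th)]) ; e=e if sz[0]>sz[1] else np.array([-e[1],e[0]]); e*=np.sign(e[1]); print(" well from org",(np.array([cx,cy])+.05*e).round(4))
    hole=[k for k in cs if 60<cv2.contourArea(k)<cv2.contourArea(c)/2]
    for k in hole: 
        q=ray(k[:,0,0]*1.,k[:,0,1]*1.,zt); print(" hole",np.round(cv2.minEnclosingCircle(q.astype(np.float32)),4) if 0 else (np.round(cv2.minEnclosingCircle(q.astype(np.float32))[0],4),q.mean(0).round(4)))
E
```

```text
scene org [ 0.445  -0.3632] [0.2054 0.1037] 81.97589874267578 ztop 0.025912614347517633
 well from org [ 0.4519 -0.3137]
 hole (array([ 0.4385, -0.4095]), array([ 0.4415, -0.4069]))
 hole (array([ 0.4523, -0.313 ]), array([ 0.4519, -0.3134]))
top org [ 0.4457 -0.3602] [0.2017 0.1   ] 82.14387512207031 ztop 0.02743705574660943
 well from org [ 0.4526 -0.3107]
 hole (array([ 0.4394, -0.4081]), array([ 0.4422, -0.4115]))
 hole (array([ 0.4527, -0.3115]), array([ 0.4525, -0.3105]))
```

```bash
python3 - <<'E'
from h import *
from scipy.optimize import least_squares
def fit(n,im,d,K,R,t,p,zl,zh,r):
    P=pts(d,K,R,t); ok=(d>0)&(np.hypot(P[...,0]-p[0],P[...,1]-p[1])<.045)&(im.min(-1)>90)&(P[...,2]>zl)&(P[...,2]<zh)&(cv2.cvtColor(im,cv2.COLOR_RGB2HSV)[...,1]<50)
    for er in(0,1):
        k=cv2.erode(ok.astype(np.uint8),np.ones((3,3)))>0 if er else ok
        s=P[k]; f=least_squares(lambda c:np.hypot(s[:,0]-c[0],s[:,1]-c[1])-r,p,loss="soft_l1",f_scale=.002); print(n,er,len(s),f.x.round(4),np.abs(f.fun).mean().round(4))
g=lambda n:[np.load(n+"0.npz")[k] for k in("im","d","K","R","t")]
fit("tall skirt scene0",*g("scene"),(.4875,-.183),.134,.158,.03)
fit("short skirt scene0",*g("scene"),(.387,.301),.104,.128,.03)
c=cap("scene"); fit("held",*c,(.4525,-.311),.056,.078,.03)
c=cap("top"); fit("held top",*c,(.4525,-.311),.05,.09,.03)
E
```

```text
tall skirt scene0 0 109 [ 0.4897 -0.1814] 0.0012
tall skirt scene0 1 48 [ 0.4897 -0.1812] 0.001
short skirt scene0 0 81 [0.3885 0.3045] 0.0019
short skirt scene0 1 27 [0.3881 0.3049] 0.0014
held 0 104 [ 0.4542 -0.3093] 0.0011
held 1 37 [ 0.4541 -0.3093] 0.0011
held top 0 40 [ 0.4532 -0.3146] 0.0019
held top 1 1 [ 0.4537 -0.3138] 0.0
```

{"fn": "apply_moves", "kwargs": {"claw": [255, 255, 255, 255, 255, 255, 255, 255], "linear": [[0, -1, -5], [0, -1, -10], [0, -1, -15], [0, -1, -20], [0, -1, -24], [0, -1, -28], [0, -1, -32], [0, -1, -34]], "roll": [0, 0, 0, 0, 0, 0, 0, 0]}}

```text
t: 8.35
position: [0.4532, -0.3135, 0.0569]
tcp_rot: [0.792, 0.611, 0.005, 0.001]
force: [0.5, -1.0, -0.4]
finger_gap: 0.0481
```

{"fn": "apply_moves", "kwargs": {"claw": [255, 255, 255, 255, 255, 255, 255, 255], "linear": [[0, 0, -2], [0, 0, -3], [0, 0, -4], [0, 0, -5], [0, 0, -6], [0, 0, -7], [0, 0, -8], [0, 0, -8]], "roll": [0, 0, 0, 0, 0, 0, 0, 0]}}

```text
t: 9.35
position: [0.4535, -0.3135, 0.0501]
tcp_rot: [0.792, 0.611, 0.005, 0.001]
force: [-1.4, 1.9, 9.7]
finger_gap: 0.048
```

Floor contact came at the expected height (9.7 N). Release and rise.

{"fn": "apply_moves", "kwargs": {"claw": [0, 0, 0, 0, 0, 0, 0, 0], "linear": [[0, 0, 0], [0, 0, 0], [0, 0, 0], [0, 0, 0], [0, 0, 10], [0, 0, 30], [0, 0, 80], [0, 0, 130]], "roll": [0, 0, 0, 0, 0, 0, 0, 0]}}

```text
t: 10.35
position: [0.4532, -0.3134, 0.1817]
tcp_rot: [0.792, 0.611, 0.005, 0.001]
force: [1.1, 0.9, -0.2]
finger_gap: 0.0853
```

{"fn": "apply_moves", "kwargs": {"claw": [0, 0, 0, 0, 0, 0, 0, 0], "linear": [[0, 0, 60], [0, 0, 90], [0, 40, 90], [15, 80, 90], [35, 130, 90], [35, 130, 90], [35, 130, 90], [35, 130, 90]], "roll": [0, 0, 0, 0, 0, 0, 0, 0]}}

```text
t: 11.35
position: [0.4874, -0.1849, 0.272]
tcp_rot: [0.793, 0.61, 0.005, 0.001]
force: [-0.8, -0.3, 0.4]
finger_gap: 0.0854
```

```bash
cat >> h.py <<'E'
def topc(c,p,rad=.05,lo=.02,dz=.006):
    im,d,K,R,t=c; P=pts(d,K,R,t); k=(d>0)&(np.hypot(P[...,0]-p[0],P[...,1]-p[1])<rad)&(im.min(-1)>120)&(cv2.cvtColor(im,cv2.COLOR_RGB2HSV)[...,1]<50)
    zt=np.percentile(P[k][:,2],95); s=P[k&(abs(P[...,2]-zt)<dz)]; cc,r=cv2.minEnclosingCircle(s[:,:2].astype(np.float32)); return zt.round(4),len(s),s[:,:2].mean(0).round(4),np.round(cc,4),round(r,4)
E
python3 - <<'E'
from h import *
c=cap("top"); print("well cap",topc(c,(.453,-.313))); save(cv2.resize(c[0][160:260,340:480],None,fx=5,fy=5),"pics/t4.png")
c=cap("scene"); print("well cap sc",topc(c,(.453,-.313))); print(arm.get_obs()["position"])
E
```

```text
Traceback (most recent call last):
  File "h.py", line 12, in topc
    zt=np.percentile(P[k][:,2],95); s=P[k&(abs(P[...,2]-zt)<dz)]; cc,r=cv2.minEnclosingCircle(s[:,:2].astype(np.float32)); return zt.round(4),len(s),s[:,:2].mean(0).round(4),np.round(cc,4),round(r,4)
IndexError: index -1 is out of bounds for axis 0 with size 0
```

The arm hides the well from the top camera here. Take the tall can's cap now and look at the well afterwards from an offset pose.

{"fn": "apply_moves", "kwargs": {"claw": [0, 0, 0, 0, 0, 0, 0, 0], "linear": [[0, 1, -20], [0, 1, -40], [0, 1, -60], [0, 1, -80], [0, 1, -95], [0, 1, -104], [0, 1, -104], [0, 1, -104]], "roll": [0, 0, 0, 0, 0, 0, 0, 0]}}

```text
t: 12.4
position: [0.4879, -0.1842, 0.1684]
tcp_rot: [0.793, 0.609, 0.005, 0.002]
force: [0.1, 0.2, 0.5]
finger_gap: 0.0856
```

{"fn": "apply_moves", "kwargs": {"claw": [255, 255, 255, 255, 255, 255, 255, 255], "linear": [[0, 0, 0], [0, 0, 0], [0, 0, 0], [0, 0, 0], [0, 0, 0], [0, 0, 0], [0, 0, 0], [0, 0, 0]], "roll": [0, 0, 0, 0, 0, 0, 0, 0]}}

```text
t: 13.4
position: [0.4884, -0.1843, 0.1691]
tcp_rot: [0.793, 0.609, 0.006, 0.002]
force: [-0.2, 0.4, 5.9]
finger_gap: 0.048
```

{"fn": "apply_moves", "kwargs": {"claw": [255, 255, 255, 255, 255, 255, 255, 255], "linear": [[0, 0, 8], [0, 0, 18], [0, 0, 30], [0, 0, 45], [0, 0, 70], [0, 0, 100], [0, 0, 130], [0, 0, 140]], "roll": [0, 0, 0, 0, 0, 0, 0, 0]}}

```text
t: 14.4
position: [0.4893, -0.1849, 0.3115]
tcp_rot: [0.793, 0.609, 0.007, 0.004]
force: [1.3, -0.0, -0.9]
finger_gap: 0.0478
```

{"fn": "apply_moves", "kwargs": {"claw": [255, 255, 255, 255, 255, 255, 255, 255], "linear": [[0, 30, 0], [0, 70, 0], [0, 110, 0], [0, 150, 0], [0, 180, 0], [0, 200, 0], [0, 200, 0], [0, 200, 0]], "roll": [0, 0, 0, 0, 0, 0, 0, 0]}}

```text
t: 15.4
position: [0.489, 0.014, 0.3113]
tcp_rot: [0.793, 0.609, 0.007, 0.004]
force: [0.9, -1.3, -0.4]
finger_gap: 0.0476
```

```bash
python3 - <<'E'
from h import *
a=cap("top"); b=cap("scene"); print(arm.get_obs()["position"])
save(np.hstack([cv2.resize(a[0][160:260,360:480],(400,333)),cv2.resize(b[0][155:325,300:504],(400,333))]),"pics/t5.png")
for c in(a,b):
    try: print("well cap",topc(c,(.453,-.313),.045))
    except Exception as e: print("hidden")
E
```

```text
[0.48910482 0.01363613 0.31143814]
well cap (np.float64(0.0832), 170, array([ 0.4523, -0.3132]), array([ 0.4535, -0.3129]), 0.0245)
well cap (np.float64(0.0801), 162, array([ 0.4525, -0.3149]), array([ 0.4531, -0.3142]), 0.0248)
```

View pics/t5.png

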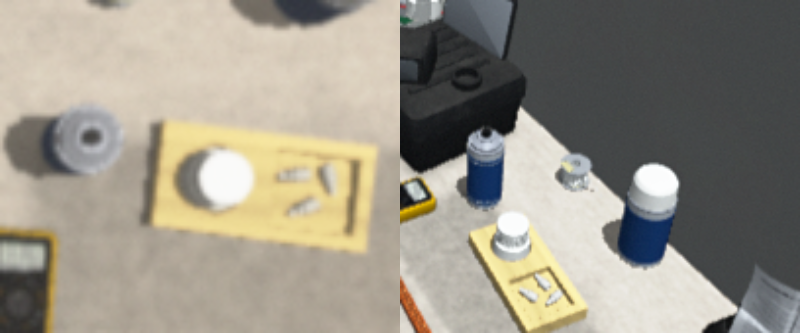

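The lower cap stands upright in the well, its top at crop (225,178). The tall can, at (88,140), is uncapped and upright. Lower cap centre is about (0.453,-0.3135), matching the release pose. Carry the second cap over.

{"fn": "apply_moves", "kwargs": {"claw": [255, 255, 255, 255, 255, 255, 255, 255], "linear": [[-5, -40, 0], [-10, -90, 0], [-15, -140, 0], [-20, -190, 0], [-25, -240, 0], [-30, -285, 0], [-35, -327, 0], [-35, -327, 0]], "roll": [0, 0, 0, 0, 0, 0, 0, 0]}}

```text
t: 16.5
position: [0.4519, -0.3187, 0.3119]
tcp_rot: [0.796, 0.605, 0.006, 0.005]
force: [-0.5, 0.3, -0.3]
finger_gap: 0.0479
```

{"fn": "apply_moves", "kwargs": {"claw": [255, 255, 255, 255, 255, 255, 255, 255], "linear": [[0, 0, -30], [0, 0, -60], [0, 0, -90], [0, 0, -120], [0, 0, -145], [0, 0, -165], [0, 0, -175], [0, 0, -175]], "roll": [0, 0, 0, 0, 0, 0, 0, 0]}}

```text
t: 17.5
position: [0.4516, -0.3182, 0.1366]
tcp_rot: [0.796, 0.605, 0.006, 0.004]
force: [0.3, 1.0, -0.2]
finger_gap: 0.0473
```

```bash
python3 - <<'E'
from h import *
from scipy.optimize import least_squares
o=arm.get_obs(); p=o["position"]; print(p,o["force"],o["tcp_rot"])
im,d,K,R,t=cap("scene"); P=pts(d,K,R,t)
for nm,zl,zh,r in(("held skirt",p[2]-.035,p[2]-.012,.03),("low grip",.05,.076,.0245)):
    k=(d>0)&(np.hypot(P[...,0]-.453,P[...,1]+.313)<.045)&(im.min(-1)>90)&(P[...,2]>zl)&(P[...,2]<zh)&(cv2.cvtColor(im,cv2.COLOR_RGB2HSV)[...,1]<50); s=P[k]
    f=least_squares(lambda c:np.hypot(s[:,0]-c[0],s[:,1]-c[1])-r,(.453,-.313),loss="soft_l1",f_scale=.002); print(nm,len(s),f.x.round(4),np.abs(f.fun).mean().round(4))
save(cv2.resize(im[210:320,310:430],None,fx=5,fy=5),"pics/s6.png")
E
```

```text
[ 0.45161762 -0.31824662  0.13655112] [ 0.34844593  0.9587436  -0.15691498] [0.79616448 0.60503568 0.00582494 0.00447407]
held skirt 117 [ 0.453  -0.3167] 0.0011
low grip 97 [ 0.4545 -0.3121] 0.001
```

View pics/s6.png

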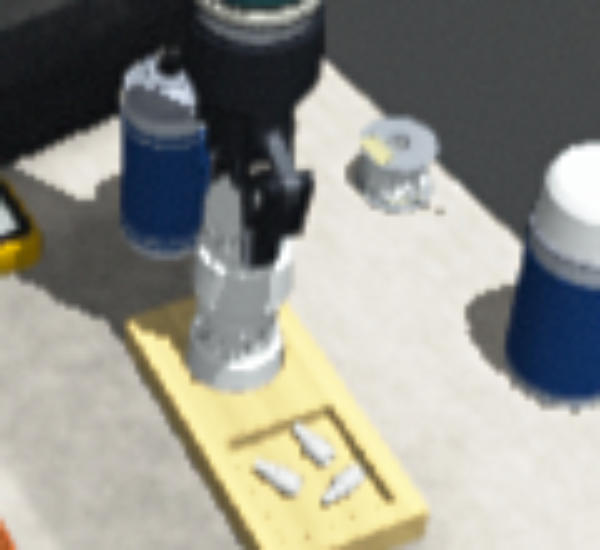

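The held cap is above the lower one but about 5 mm too far in -y. The image fit says (+1.5,+4.6) mm and the TCP says (+1.9,+4.7) mm. Correct, then start down.

{"fn": "apply_moves", "kwargs": {"claw": [255, 255, 255, 255, 255, 255, 255, 255], "linear": [[2, 5, 0], [2, 5, 0], [2, 5, 0], [2, 5, -4], [2, 5, -8], [2, 5, -12], [2, 5, -12], [2, 5, -12]], "roll": [0, 0, 0, 0, 0, 0, 0, 0]}}

```text
t: 18.55
position: [0.454, -0.3137, 0.1251]
tcp_rot: [0.796, 0.605, 0.006, 0.005]
force: [-0.2, 0.8, 0.0]
finger_gap: 0.0476
```

```bash
python3 - <<'E'
from h import *
from scipy.optimize import least_squares
o=arm.get_obs(); p=o["position"]; print(p,o["force"],o["tcp_rot"])
im,d,K,R,t=cap("scene"); P=pts(d,K,R,t)
for nm,zl,zh,r in(("held skirt",p[2]-.033,p[2]-.012,.03),("low grip",.05,.074,.0245)):
    k=(d>0)&(np.hypot(P[...,0]-.453,P[...,1]+.313)<.045)&(im.min(-1)>90)&(P[...,2]>zl)&(P[...,2]<zh)&(cv2.cvtColor(im,cv2.COLOR_RGB2HSV)[...,1]<50); s=P[k]
    f=least_squares(lambda c:np.hypot(s[:,0]-c[0],s[:,1]-c[1])-r,(.453,-.313),loss="soft_l1",f_scale=.002); print(nm,len(s),f.x.round(4),np.abs(f.fun).mean().round(4))
E
```

```text
[ 0.45396534 -0.31374347  0.12507786] [-0.23207353  0.82764194  0.0404811 ] [0.79622409 0.60495065 0.0059834  0.00510965]
held skirt 102 [ 0.4551 -0.312 ] 0.0011
low grip 88 [ 0.4546 -0.3122] 0.001
```

Aligned to under 1 mm. Lower gently.

{"fn": "apply_moves", "kwargs": {"claw": [255, 255, 255, 255, 255, 255, 255, 255], "linear": [[0, 0, -3], [0, 0, -6], [0, 0, -9], [0, 0, -12], [0, 0, -15], [0, 0, -18], [0, 0, -20], [0, 0, -20]], "roll": [0, 0, 0, 0, 0, 0, 0, 0]}}

```text
t: 19.6
position: [0.454, -0.3137, 0.105]
tcp_rot: [0.796, 0.605, 0.006, 0.005]
force: [-0.6, -0.5, 1.3]
finger_gap: 0.048
```

{"fn": "apply_moves", "kwargs": {"claw": [255, 255, 255, 255, 255, 255, 255, 255], "linear": [[0, 0, -3], [0, 0, -6], [0, 0, -9], [0, 0, -12], [0, 0, -14], [0, 0, -16], [0, 0, -17], [0, 0, -18]], "roll": [0, 0, 0, 0, 0, 0, 0, 0]}}

```text
t: 20.6
position: [0.4541, -0.3137, 0.0871]
tcp_rot: [0.796, 0.605, 0.006, 0.005]
force: [0.2, 1.7, 7.6]
finger_gap: 0.0475
```

Contact came at the predicted 0.087 m. Release, rise and move clear to look.

{"fn": "apply_moves", "kwargs": {"claw": [0, 0, 0, 0, 0, 0, 0, 0], "linear": [[0, 0, 0], [0, 0, 0], [0, 0, 0], [0, 0, 0], [0, 0, 10], [0, 0, 40], [0, 0, 100], [0, 0, 150]], "roll": [0, 0, 0, 0, 0, 0, 0, 0]}}

```text
t: 21.6
position: [0.454, -0.314, 0.2395]
tcp_rot: [0.796, 0.605, 0.006, 0.006]
force: [0.6, -0.0, -0.3]
finger_gap: 0.0851
```

{"fn": "apply_moves", "kwargs": {"claw": [0, 0, 0, 0, 0, 0, 0, 0], "linear": [[0, 0, 60], [0, 0, 85], [5, 50, 90], [15, 110, 90], [25, 170, 90], [30, 220, 90], [35, 270, 90], [35, 300, 90]], "roll": [0, 0, 0, 0, 0, 0, 0, 0]}}

```text
t: 22.6
position: [0.4889, -0.0112, 0.33]
tcp_rot: [0.795, 0.606, 0.007, 0.005]
force: [-0.3, -1.0, -0.2]
finger_gap: 0.0853
```

```bash
python3 - <<'E'
from h import *
a=cap("top"); b=cap("scene"); o=arm.get_obs(); print(o["position"],o["force"])
save(np.vstack([np.hstack([cv2.resize(a[0][160:260,360:480],(400,333)),cv2.resize(b[0][190:320,310:466],(400,333))]),cv2.resize(b[0][130:330,200:500],(800,533))[:267]]),"pics/t7.png")
for c in(a,b):
    P=pts(*c[1:]); 
    try: print("stack top",topc(c,(.453,-.313),.045))
    except Exception: print("hidden")
    for nm,p in(("tall",(.4875,-.183)),("short",(.387,.301))):
        s=P[(c[1]>0)&(np.hypot(P[...,0]-p[0],P[...,1]-p[1])<.05)&(P[...,2]>.09)&(P[...,2]<.17)]
        if len(s): print(nm,len(s),s[:,:2].mean(0).round(4),s[:,2].max().round(4))
E
```

```text
[ 0.48882891 -0.00988203  0.32977664] [ 0.27971958 -1.78912968 -0.75955336]
stack top (np.float64(0.1189), 189, array([ 0.4531, -0.3136]), array([ 0.4532, -0.3136]), 0.0246)
tall 365 [ 0.4866 -0.1805] 0.1603
short 334 [0.3872 0.2982] 0.1314
stack top (np.float64(0.1159), 167, array([ 0.4535, -0.3153]), array([ 0.4532, -0.3146]), 0.0254)
tall 366 [ 0.4796 -0.1958] 0.159
short 146 [0.3841 0.2897] 0.13
```

View pics/t7.png

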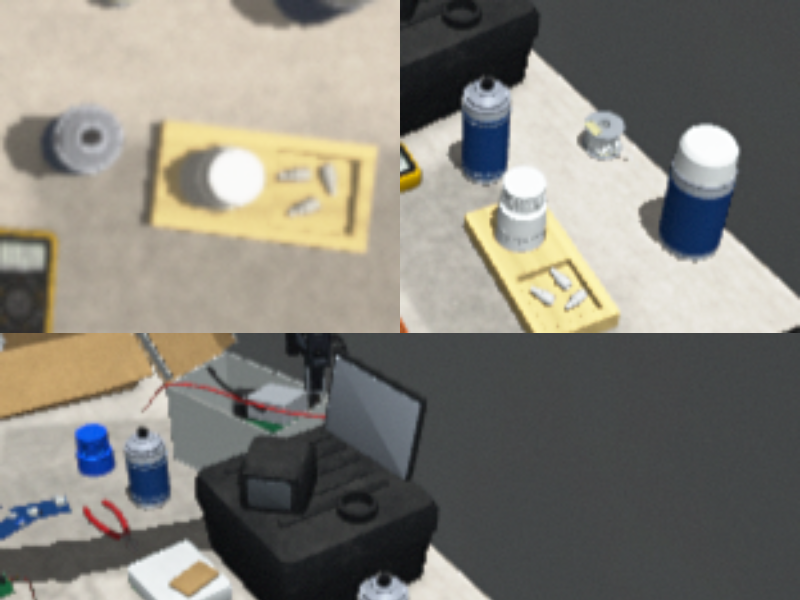

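The second cap is nested at (522,210), both slim cans stand upright and uncapped, and the bystanders look untouched. The stack top rose 35.7 mm (36 mm expected), and the cap centres agree within 1 mm. Handing in.

```bash
python3 -c "
from bench import workorder; print(workorder.sign_off())"
```

```text
the job is handed in; nothing more can be done
None
```

I put both caps in the organiser's well: cap_b (from the short can) stands rim down on the floor, and cap_a (from the tall can) is nested over it. I handed the job in at about 23 s of the 64 s allowed.

**Stack:** after nesting, its top rose 35.7 mm in the top camera and 35.8 mm in the scene camera, against 36 mm expected. The cap centres agree within about 1 mm.

**Set-down:** both caps were lowered until they touched, at the expected heights, with about 10 N for the lower cap and 8 N for the upper. They were released only then.

**Cans and bystanders:** both slim cans are upright and uncapped, within about 3 mm of where they started. The wide can, multimeter and reel look untouched in the pictures, but I did not measure them again.

**Disagreements:**
- The two cameras differed by 2–3 mm in y for the well and skirt positions. I aimed midway for the first cap.
- The second cap arrived about 5 mm off. I corrected that from an image before lowering it.
- I could not check the lower cap in the well until the second cap had been lifted, because the arm hid the well from the top camera.

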